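# Clear the storage rack, load the feed tube, put the rack back in order

### The arm

A 6-joint arm with a two-finger parallel gripper is mounted at the origin on a cart in front of the work surface, level with it; the furniture and walls round the work are solid. World frame = base frame: x ahead of the robot, y to its left, z up, the work surface at z = 0. Lengths are in m, angles in rad, forces in N, time in s.
With the tool pointing down it reaches from about 0.375 to 0.925 m from the base axis. Payload 5.7 kg.
Tool frame: the origin (TCP) lies at the very end of the fingers, on their centre line; the grasp point (between the pads) lies env.grasp_offset behind it (env.grasp_offset is the distance from the TCP to the grasp point, in m); z points along the fingers, y is the line along which they close (so a half turn about z gives the same grasp; the last joint's range is limited). The gripper opens to 85 mm and grips with 20 to 120 N. Pads are 22 mm wide; open, the fingers measure 114 mm over their backs; the gripper's body (76 mm by 85 mm) begins 54 mm behind the grasp point. The pads swing forward as they close: fully open they stand 13 mm farther back than shut.
Start: joints at [-1.457, 0.359, 1.51, -0, 1.272, -0.115], TCP at [0.136, -0.584, 0.231] pointing down, gripper open.
Joint ranges: [-2.97, 2.97], [-1.01, 2.36], [0.21, 2.38], [-0.96, 4.11], [0.2, 2.71], [-2.98, 2.98]. Speed limits (rad/s): [2.39, 2.39, 3.14, 3.14, 3.14, 3.14].

### API

Orientations are given as a rotation vector (axis times angle).
In Python, from station import env gives the robot as it stands.
- The arm moves only by the tool drive_tool, never from a script. Its argument "commands" is text: rows parted by semicolons, each of 5 numbers parted by spaces: the opening, from -1 (shut) to 1 (fully open), then the shift along the world's x, y, z in cm, then the turn about the world's z in degrees. In form: jaw tx ty tz yaw; .... A call has 1 to 10 rows; each row shifts and turns the commanded pose from where the row before left it; what a row does not reach is not made up. A row lasts 1/8 s, in which the tool goes at most 62.5 mm and 10.7 degrees, less where a joint would pass 70% of its speed; a pose out of reach is approached as far as the arm can. A call with a gripper value outside its range is refused whole. The fingers move at their own pace and stop on an object; "grip_force" is the grip in N (left out, the last holds). Time passes only in rows, so rows that do not move let the fingers close. It gives the time, the measured TCP pose, the force, the opening and the grip force at its end, in the units of the state.
- env.read_state(): the state, without advancing time (a new reading comes with each control period).
- env.get_image(name): name is "side" or "top"; returns a dict with "pixels" (400x640x3 uint8, blue, green, red), "range_z" (400x640 float32, m along the optical axis (not along the pixel's ray), 0 where there is no reading), "camera_matrix" (3x3 intrinsics, pixels), "dist_coeffs" ([k1, k2, p1, p2, k3] as OpenCV has them; the pictures are not rectified), "rvec" (rotation vector, rad) and "tvec" (3), from world to camera coordinates, as OpenCV has them. Camera axes: x right, y down, z forward; pixel columns grow to the right and rows downward; lengths in m; the calibration is good to about 2 mm. A picture is of the moment at which its call begins.
- env.finish_job(): hands the job in; it is judged then, once.
The state is a dict: "time": time; "joints": joint angles; "joint_velocities": joint speeds; "joint_efforts": joint torques, N m; "tcp_pos": TCP position; "ee_rot": TCP orientation; "contact_force": force on the tool from outside, world axes, zero at the start; "moment": the same for the moment, N m; "gripper_width": finger opening in m; "gripper_force": force on a finger pad.
Only numpy, scipy, OpenCV 4.12 (cv2) and the standard library are available. Lean on these libraries where they do the work, as an engineer would, in place of code of your own. Each camera call takes 0.05 s, during which the arm holds its last target. There are 200 camera calls.

### The job

The bushing and the plug at the back of the storage rack are needed in the feed tube, but the steel sample cell and the glass vial stand in front of them. First stand both the cell and the vial upright in the shallow grey side tray; then drop the bushing into the upright feed tube and after it the plug, so that the plug rests on the bushing; then put the cell and the vial back upright in the rack, each exactly where it stood at the start. Leave the brass check weight in the rack and the round tin alone.

Things in the scene. Friction and masses are not known exactly. Their poses are not given: they have to be found in the camera images.
- cell: turned light-grey steel sample cell, an open cup, 50 mm outside diameter, 70 mm tall, wall about 10 mm, 260 g, loose; origin at the centre of its underside, z up its axis. It stands in the front row of the rack (about x = -22, y = +55 or -55 mm of the rack), close before a pocket, free to left and right
- vial: glass vial with a white screw cap and dark contents, 25 mm diameter, 62 mm tall (cap: top 10 mm), 32 g, loose; origin at the centre of its underside, z up. It stands in the rack's front row before the other pocket, about 110 mm beside the cell, free to left and right
- bushing: plain steel bushing, 28 mm outside diameter, 13 mm through hole, 50 mm tall, 120 g, loose; origin at the centre of its underside, z up its axis. It stands in one of the rack's back pockets, at about x = +22 mm of the rack: 55 mm to the wall behind it, 11 mm to each divider beside it, so fingers fit before and behind it once the thing before it is gone
- plug: solid steel plug without a hole, 28 mm diameter, bevelled ends, 38 mm tall, 110 g, loose; origin at the centre of its underside, z up its axis. It stands in the other back pocket, with the same room round it as the bushing
- rack: grey storage rack, fixed; base plate 150 mm (x) by 190 (y), 6 mm thick, carrying all that stands in it; origin on the desk 6 mm before the plate's middle, -x is the open front. Back wall at x = +77 to +81 mm, 50 mm high. Two pockets open to front and top at y = +-55 mm, 50 mm wide between dividers 44 mm high from x = 0 to the back wall; a slot between them holds the check weight
- tray: shallow grey side tray, fixed, 190 mm (x) by 110 mm (y) outside, walls 3 mm thick and 12 mm high, floor 3 mm above the desk; origin on the desk under its centre. It lies to the left or to the right of the rack
- tube: feed tube (gravity magazine), fixed, on the other side of the rack from the tray: an upright clear tube on a square aluminium foot 90 x 90 x 8 mm; bore 36 mm, with an aluminium mouth that flares to 54 mm in the top 12 mm, outside diameter at the mouth 62 mm; mouth rim 110 mm above the desk. Origin on the desk on the tube's axis, z up. A part let go in the mouth slides down by itself
- tube_floor (a point): centre of the inner floor of the feed tube, on its axis, 8 mm above the desk; bushing at 0 and plug at 50 mm above it when loaded
- weight: small brass check weight with a knob, 22 mm diameter, 40 mm tall, loose, in the middle slot of the rack; to be left alone; origin at the centre of its underside
- tin: low round light-grey tin, 66 mm diameter, 24 mm tall, loose on the desk to the right of the rack's back; to be left alone; origin at the centre of its underside
Mind the look-alikes: they are no part of the job. Leave any blue or green look-alike of the plug alone.

How it is judged:
By the outcome, as a careful person would: the job done as asked, in the order asked, and still so for the second after the job is handed in, with the robot touching nothing.
It also fails if it takes over 152 s, if anything falls off the work surface, if the arm or the gripper's body presses on something with over 40 N, if the wrist force passes 120 N, or if a joint passes its speed limit or range.

## Working session

There is one attempt and no reset: what is moved stays moved. The work goes in short steps, Python scripts to look and compute and a tool call to move; the robot and the scene stay as the last step left them, time stands still between calls to the robot, and variables do not carry over. Pictures are saved under pics/ and viewed, at most 14 in all, crops included, and the job is handed in when it is done.

Besides the shell and the picture viewer there is one more tool, called after "Emit:" by a JSON object that holds its "method" and its "body". drive_tool: Moves the arm, as the interface text tells. Its arguments: {"type":"object","properties":{"commands":{"type":"string"},"grip_force":{"type":"number"}},"required":["commands"]}

```bash
ls; mkdir -p pics; cat > h.py <<'E'
import numpy as np, cv2
from station import env
def save(name,fn):
    im=env.get_image(name); cv2.imwrite('pics/'+fn+'.png',im['pixels']); np.savez('pics/'+fn+'.npz',**im); return im
def cam(im):
    R=cv2.Rodrigues(np.array(im['rvec'],float))[0]; t=np.array(im['tvec'],float).ravel(); return R,t,-R.T@t
def ray(im,uv):
    R,t,c=cam(im); p=cv2.undistortPoints(np.array(uv,float).reshape(-1,1,2),im['camera_matrix'],im['dist_coeffs']).reshape(-1,2)
    return c,np.c_[p,np.ones(len(p))]@R
def onplane(im,uv,z):
    c,d=ray(im,uv); return c+d*((z-c[2])/d[:,2])[:,None]
def cloud(im):
    R,t,c=cam(im); h,w=im['range_z'].shape; v,u=np.mgrid[:h,:w]
    _,d=ray(im,np.c_[u.ravel(),v.ravel()]); P=c+d*im['range_z'].reshape(-1,1); P[im['range_z'].ravel()==0]=np.nan; return P.reshape(h,w,3)
def proj(im,P): return cv2.projectPoints(np.array(P,float).reshape(-1,3),im['rvec'],im['tvec'],im['camera_matrix'],im['dist_coeffs'])[0].reshape(-1,2)
E
python3 - <<'E'
from h import *
for n in('top','side'):
    im=save(n,n+'0'); print(n,cam(im)[2],cam(im)[0][2])
print(env.read_state(),env.grasp_offset)
E
```

```text
pics
top [0.49053337 0.01144634 0.99443182] [ 0.0626535  -0.01817514 -0.99786983]
side [0.01085152 0.80370163 0.41910485] [ 0.50368711 -0.77746542 -0.37662556]
{'time': 0.1, 'joints': array([-1.45709977e+00,  3.59420573e-01,  1.51133337e+00,  2.15705917e-05,
        1.27250291e+00, -1.15104904e-01]), 'joint_velocities': array([-0.00043732, -0.00166608, -0.00195337, -0.00052958, -0.00052202,
        0.00148944]), 'joint_efforts': array([-1.52142006e-04, -5.28654635e+01, -2.79348707e+01, -1.11372724e-04,
        4.94199587e-03,  4.50273410e-05]), 'tcp_pos': array([ 0.13601305, -0.58374766,  0.23054154]), 'ee_rot': array([-3.11940505e+00, -3.58417183e-01, -3.42010921e-05]), 'contact_force': array([ 0.69781855, -0.41506466, -0.33367871]), 'moment': array([-0.03411564, -0.04189286, -0.05365118]), 'gripper_force': 0.0, 'gripper_width': 0.08536610227033664} 0.0187
```

View pics/top0.png

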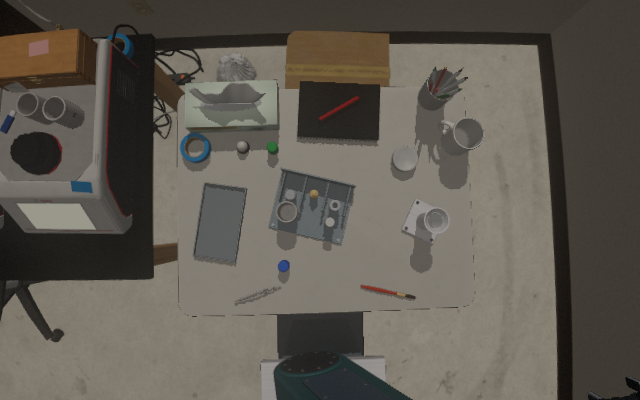

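View pics/side0.png

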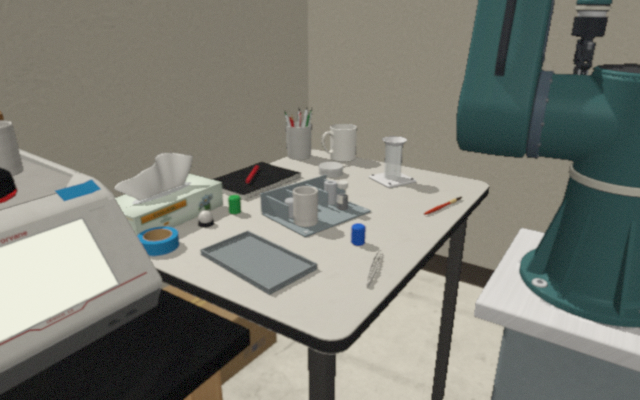

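The top view shows the tray at about (220,223), the rack at (312,207) and the tube at (430,222). In the rack are the cell (287,211), the vial (330,222), the weight (314,193), and parts at the back near (291,195) and (335,205). I'll zoom in on these.

```bash
python3 - <<'E'
from h import *
a=cv2.imread('pics/top0.png')[160:255,260:370]; b=cv2.imread('pics/side0.png')[165:240,250:380]
a=cv2.resize(a,None,fx=5,fy=5,interpolation=cv2.INTER_CUBIC); b=cv2.resize(b,None,fx=6,fy=6,interpolation=cv2.INTER_CUBIC)
cv2.imwrite('pics/c1.png',a); cv2.imwrite('pics/c2.png',b)
im=dict(np.load('pics/top0.npz')); P=cloud(im)
for n,(u,v) in dict(table=(260,230),cell=(287,211),vial=(330,222),bu=(335,205),plug=(291,195),w=(314,193),tube=(436,221),trayfloor=(220,223),base=(310,225)).items():
    print(n,P[v,u].round(4))
# clusters by height over rack region
sel=P[165:250,262:362]; 
for lo,hi in((.005,.008),(.038,.047),(.048,.054),(.054,.06),(.06,.072),(.072,.08)):
    print(lo,hi,(np.nan_to_num(sel[...,2])>lo).sum()-(np.nan_to_num(sel[...,2])>hi).sum())
E
```

```text
table [ 0.4847  0.1485 -0.0009]
cell [0.5308 0.0779 0.0083]
vial [ 0.4993 -0.0274  0.0687]
bu [ 0.5427 -0.044   0.0066]
plug [0.5683 0.0649 0.0426]
w [0.5715 0.0085 0.0434]
tube [ 0.4941 -0.2896  0.0457]
trayfloor [0.5051 0.2488 0.0065]
base [0.4938 0.0208 0.007 ]
0.005 0.008 1856
0.038 0.047 371
0.048 0.054 121
0.054 0.06 73
0.06 0.072 85
0.072 0.08 103
```

View pics/c1.png

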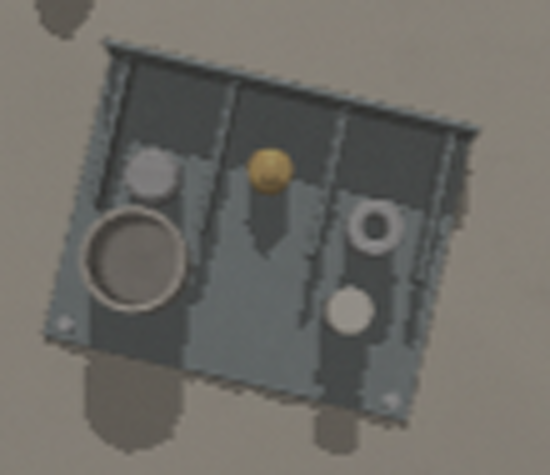

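View pics/c2.png

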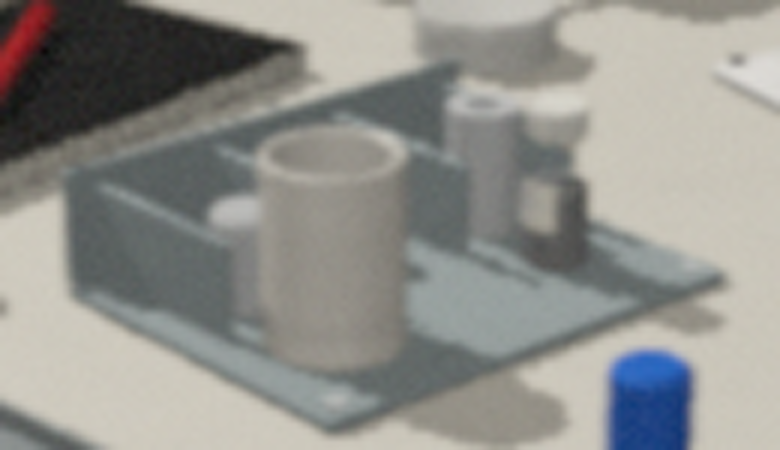

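Crop positions: plug (152,172), cell ring (134,259), weight (269,170), bushing ring (375,227) and vial cap (350,310). The rack is turned about -13°. Next I'll measure positions from depth-masked tops, using both views.

```bash
cat > meas.py <<'E'
from h import *
def top_of(im,P,z,guess,r,tol=.006):
    z0=P[...,2]; m=(abs(z0-z)<tol)&(np.hypot(P[...,0]-guess[0],P[...,1]-guess[1])<r)
    m=m.astype(np.uint8); cs,_=cv2.findContours(m,cv2.RETR_EXTERNAL,cv2.CHAIN_APPROX_NONE)
    if not cs: return None
    c=max(cs,key=cv2.contourArea); f=np.zeros_like(m); cv2.drawContours(f,[c],-1,1,-1)
    v,u=np.nonzero(f); (e,ax,_)=cv2.fitEllipse(c) if len(c)>5 else ((0,0),0,0)
    q=onplane(im,np.c_[u,v],z); return q.mean(0)[:2].round(4),(np.ptp(q[:,:2],axis=0)*1e3).round(1),int(f.sum())
E
python3 - <<'E'
from meas import *
G=dict(cell=(.076,(.53,.078),.034),vial=(.068,(.50,-.027),.02),bu=(.056,(.545,-.043),.022),plug=(.044,(.568,.065),.019),weight=(.046,(.57,.008),.016),tube=(.110,(.50,-.27),.05))
for s in('top','side'):
    im=dict(np.load(f'pics/{s}0.npz')); P=cloud(im)
    for n,(z,g,r) in G.items(): print(s,n,top_of(im,P,z,g,r))
im=dict(np.load('pics/top0.npz')); P=cloud(im)
cr=lambda L:(np.array(L)+.5)/5-.5+[260,160]
print('front corners',onplane(im,cr([(43,337),(408,425)]),.006)[:,:2].round(4))
print('backtop',onplane(im,cr([(107,40),(480,129)]),.05)[:,:2].round(4))
for n,L,z in(('cell',(134,259),.076),('vial',(350,310),.068),('bu',(375,227),.056),('plug',(152,172),.044)): print(n,onplane(im,cr([L]),z)[0,:2].round(4))
# tray : pixels darker bluish
b=im['pixels'].astype(int); m=((b.max(2)<135)&(b[...,0]>b[...,2]+4)).astype(np.uint8); m[:, :185]=0;m[:,255:]=0;m[:175]=0;m[275:]=0
c=max(cv2.findContours(m,0,2)[0],key=cv2.contourArea); r=cv2.minAreaRect(c); print(r,onplane(im,cv2.boxPoints(r),.012)[:,:2].round(4), onplane(im,[r[0]],.012).round(4))
# foot
m=((b.min(2)>165)).astype(np.uint8); m[:, :395]=0;m[:,460:]=0;m[:190]=0;m[250:]=0
c=max(cv2.findContours(m,0,2)[0],key=cv2.contourArea); r=cv2.minAreaRect(c); print(r,onplane(im,cv2.boxPoints(r),.008)[:,:2].round(4))
x=cv2.resize(im['pixels'][190:255,390:470],None,fx=7,fy=7,interpolation=2); y=cv2.resize(dict(np.load('pics/side0.npz'))['pixels'][125:195,360:430],None,fx=6,fy=6,interpolation=2)
o=np.zeros((455,1000,3),np.uint8); o[:455,:560]=x; o[:420,570:990]=y; cv2.imwrite('pics/c3.png',cv2.resize(o,(800,364)))
E
```

```text
top cell (array([0.527, 0.075]), array([49.7, 49.6]), 364)
top vial (array([ 0.5   , -0.0271]), array([21.5, 19.3]), 72)
top bu (array([ 0.5401, -0.041 ]), array([24.4, 24.5]), 101)
top plug (array([0.5691, 0.067 ]), array([24.7, 24.7]), 96)
top weight (array([0.5713, 0.0085]), array([9.9, 9.9]), 21)
top tube (array([ 0.4956, -0.27  ]), array([59.9, 58.8]), 528)
side cell (array([0.5222, 0.0848]), array([55.4, 59.5]), 236)
side vial (array([ 0.496, -0.016]), array([27. , 32.4]), 53)
side bu (array([ 0.5363, -0.03  ]), array([30.3, 39.8]), 67)
side plug (array([0.5668, 0.0801]), array([28.4, 30.8]), 48)
side weight None
side tube (array([ 0.4921, -0.2596]), array([62.4, 71.4]), 152)
front corners [[ 0.4917  0.1266]
 [ 0.442  -0.0566]]
backtop [[ 0.6354  0.0873]
 [ 0.5868 -0.0934]]
cell [0.5271 0.0748]
vial [ 0.5003 -0.0265]
bu [ 0.5401 -0.0403]
plug [0.5707 0.0672]Traceback (most recent call last):
  File "<stdin>", line 13, in <module>
ValueError: max() iterable argument is empty
```

```bash
python3 - <<'E'
from meas import *
im=dict(np.load('pics/top0.npz')); P=cloud(im); z=P[...,2]
m=((z>.009)&(z<.018)&(P[...,1]>.17)&(P[...,1]<.34)&(P[...,0]>.38)&(P[...,0]<.63)).astype(np.uint8)
v,u=np.nonzero(m); q=onplane(im,np.c_[u,v],.012)[:,:2]; r=cv2.minAreaRect((q*1000).astype(np.float32)); print('tray',r,cv2.boxPoints(r).round(),len(u))
x=cv2.resize(im['pixels'][190:255,390:470],None,fx=5,fy=5,interpolation=2); S=dict(np.load('pics/side0.npz')); y=cv2.resize(S['pixels'][125:195,360:430],None,fx=5,fy=5,interpolation=2)
# overlay predicted rims on the side view
s=cv2.resize(S['pixels'][165:240,250:380],None,fx=6,fy=6,interpolation=2)
a=np.linspace(0,6.283,40)
for (cx,cy),R,zt in(((.527,.075),.025,.076),((.5002,-.0268),.0125,.068),((.5401,-.0407),.014,.056),((.5695,.067),.014,.044)):
    p=proj(S,np.c_[cx+R*np.cos(a),cy+R*np.sin(a),0*a+zt]); p=((p-[250,165]+.5)*6-.5).round().astype(int); cv2.polylines(s,[p],True,(0,0,255),1)
p=proj(S,np.c_[.4956+.031*np.cos(a),-.27+.031*np.sin(a),0*a+.11]); p=((p-[360,125]+.5)*5).astype(int); cv2.polylines(y,[p],True,(0,0,255),1)
p=proj(im,np.c_[.4956+.031*np.cos(a),-.27+.031*np.sin(a),0*a+.11]); p=((p-[390,190]+.5)*5).astype(int); cv2.polylines(x,[p],True,(0,0,255),1)
cv2.imwrite('pics/c4.png',s); o=np.zeros((350,760,3),np.uint8); o[:325,:400]=x;o[:,405:755]=y; cv2.imwrite('pics/c3.png',o)
E
```

```text
tray ((508.0849609375, 249.51571655273438), (110.5309066772461, 190.93255615234375), 79.99764251708984) [[404. 212.]
 [593. 179.]
 [612. 287.]
 [424. 321.]] 273
```

View pics/c4.png

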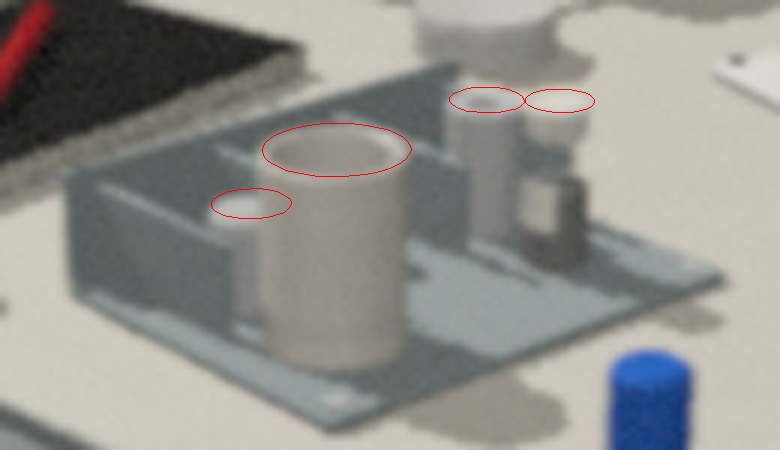

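View pics/c3.png

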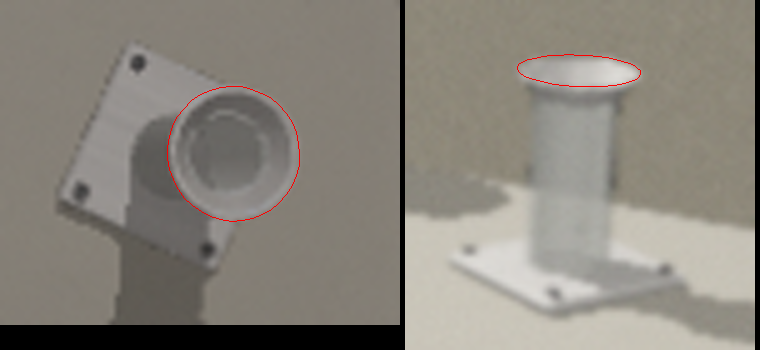

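Tube mouth is at about (0.4956, -0.270), tray centre at (0.508, 0.2495), and rack yaw is about -15.1°. The rims predicted from the top view land on the side view to within 1–2 mm. Now moving to the cell.

Emit:
{"method": "drive_tool", "body": {"commands": "1 3 5 0 -2.8;1 3 5 0 -2.8;1 3 5 0 -2.8;1 3 5 0 -2.8;1 3 5 0 -2.8;1 3 5 0 -2.8;1 3 5 0 -2.8;1 3 5 0 -2.8;1 3 5 0 -2.8;1 3 5 0 -3", "grip_force": 50}}

```text
time: 1.35
tcp_pos: [0.4366, -0.0825, 0.2312]
ee_rot: [3.114, -0.415, 0.0]
contact_force: [0.4, -0.2, 0.1]
gripper_width: 0.0853
gripper_force: 0.0
```

Emit:
{"method": "drive_tool", "body": {"commands": "1 3 5 0 0;1 3 5 0 0;1 3 5 0 0;1 0 0 0 0;1 0 0 0 0"}}

```text
time: 1.98
tcp_pos: [0.5252, 0.0655, 0.2307]
ee_rot: [3.114, -0.411, -0.003]
contact_force: [-1.0, -0.5, 1.1]
gripper_width: 0.0855
gripper_force: 0.0
```

Emit:
{"method": "drive_tool", "body": {"commands": "1 0.2 0.95 -4 0;1 0 0 -5 0;1 0 0 -5 0;1 0 0 -3 0;1 0 0 -2 0;1 0 0 -1 0;1 0 0 0 0;1 0 0 0 0"}}

```text
time: 2.98
tcp_pos: [0.5287, 0.0748, 0.0322]
ee_rot: [-3.114, 0.413, -0.002]
contact_force: [-0.3, 0.3, -0.3]
gripper_width: 0.0854
gripper_force: 0.0
```

```bash
python3 - <<'E'
from h import *
im=save('top','t1');S=save('side','s1')
a=cv2.resize(im['pixels'][165:250,255:355],None,fx=4,fy=4,interpolation=2); b=cv2.resize(S['pixels'][140:240,255:355],None,fx=4,fy=4,interpolation=2)
o=np.zeros((400,800,3),np.uint8);o[:340,:400]=a;o[:,400:]=b;cv2.imwrite('pics/c5.png',o)
E
```

```text
(no output)
```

View pics/c5.png

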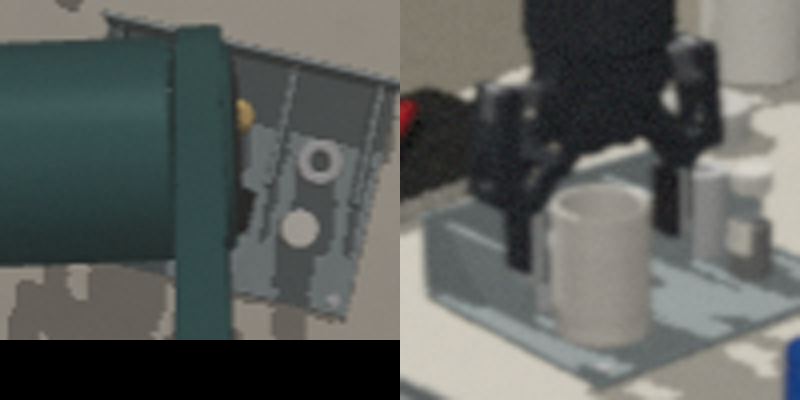

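The side crop shows the fingers on either side of the cell, at about (520,240) and (665,200), with the cell at (600,265). I'll check this by projecting the expected finger positions.

```bash
python3 - <<'E'
from h import *
S=dict(np.load('pics/s1.npz')); t=np.radians(75); d=np.array([np.cos(t),np.sin(t),0]); c=np.array([.5287,.0748,.045])
for n,p in (('L',c+d*.0425),('Lback',c+d*.057),('R',c-d*.0425),('Rback',c-d*.057),('mid',c),('cell',np.array([.527,.075,.045]))): print(n,((proj(S,p)[0]-[255,140])*4+[400,0]).round())
P=cloud(S)
for u,v in((520,250),(520,225),(665,215),(665,190)): print(P[round(v/4+140),round((u-400)/4+255)].round(3))
E
```

```text
L [535. 275.]
Lback [512. 283.]
R [663. 233.]
Rback [683. 226.]
mid [601. 253.]
cell [603. 254.]
[0.537 0.131 0.066]
[0.538 0.129 0.077]
[0.516 0.036 0.056]
[0.517 0.033 0.068]
```

Geometry agrees, so I'll close on the cell.

Emit:
{"method": "drive_tool", "body": {"commands": "-1 0 0 0 0;-1 0 0 0 0;-1 0 0 0 0;-1 0 0 0 0;-1 0 0 0 0;-1 0 0 0 0;-1 0 0 0 0;-1 0 0 0 0"}}

```text
time: 4.08
tcp_pos: [0.5284, 0.0753, 0.0318]
ee_rot: [-3.114, 0.412, -0.001]
contact_force: [-1.2, 1.3, 4.5]
gripper_width: 0.0495
gripper_force: 50.9
```

Emit:
{"method": "drive_tool", "body": {"commands": "-1 0 0 2 0;-1 0 0 3 0;-1 0.5 4 0 0;-1 0.5 4 0 0;-1 0.5 4 0 0;-1 0.5 3 0 0;-1 0.4 1.7 0 0;-1 0 0 0 0;-1 0 0 -2 0;-1 0 0 -2 0"}}

```text
time: 5.32
tcp_pos: [0.5519, 0.2407, 0.0409]
ee_rot: [3.114, -0.414, -0.0]
contact_force: [-1.3, -0.3, -2.5]
gripper_width: 0.0493
gripper_force: 52.7
```

Emit:
{"method": "drive_tool", "body": {"commands": "-1 0 0 -0.7 0;-1 0 0 -0.3 0;-1 0 0 -0.1 0;-1 0 0 0 0;-1 0 0 0 0"}}

```text
time: 5.95
tcp_pos: [0.5524, 0.2423, 0.0308]
ee_rot: [-3.114, 0.412, -0.001]
contact_force: [-0.6, -0.4, -2.5]
gripper_width: 0.0494
gripper_force: 52.7
```

Emit:
{"method": "drive_tool", "body": {"commands": "-1 0 0 -0.15 0;-1 0 0 0 0;-1 0 0 0 0"}}

```text
time: 6.32
tcp_pos: [0.5523, 0.2423, 0.0289]
ee_rot: [-3.114, 0.412, -0.001]
contact_force: [-0.5, 1.0, -0.6]
gripper_width: 0.0493
gripper_force: 52.7
```

Emit:
{"method": "drive_tool", "body": {"commands": "0.7 0 0 0 0;0.7 0 0 0 0;0.7 0 0 0 0;0.7 0 0 1 0;0.7 0 0 4 0;0.7 0 0 4 0;0.5 -0.9 -4.5 0.5 0;0.4 -0.9 -4.5 0 0;0.3 -0.9 -4.5 0 0;0.3 -0.9 -4.5 0 0"}}

```text
time: 7.58
tcp_pos: [0.516, 0.0609, 0.1247]
ee_rot: [-3.114, 0.412, -0.002]
contact_force: [1.3, -1.4, -0.1]
gripper_width: 0.0556
gripper_force: 0.0
```

Emit:
{"method": "drive_tool", "body": {"commands": "0.3 -0.9 -4.5 0 0;0.3 -0.7 -4.4 0 0;0.3 0 0 0 0;0.3 0 0 0 0"}}

```text
time: 8.07
tcp_pos: [0.5003, -0.0266, 0.1243]
ee_rot: [-3.114, 0.414, -0.001]
contact_force: [0.1, -0.6, 1.4]
gripper_width: 0.0556
gripper_force: 0.0
```

```bash
python3 - <<'E'
from meas import *
S=save('side','s2');im=save('top','t2'); 
P=cloud(im); print(top_of(im,P,.073,(.5523,.2423),.035)); print(env.read_state()['tcp_pos'])
b=cv2.resize(S['pixels'][120:300,190:390],None,fx=3.5,fy=3.3,interpolation=2); cv2.imwrite('pics/c6.png',b)
E
```

```text
(array([0.5504, 0.2411]), array([50., 48.]), 352)
[ 0.50026103 -0.02592911  0.12402406]
```

View pics/c6.png

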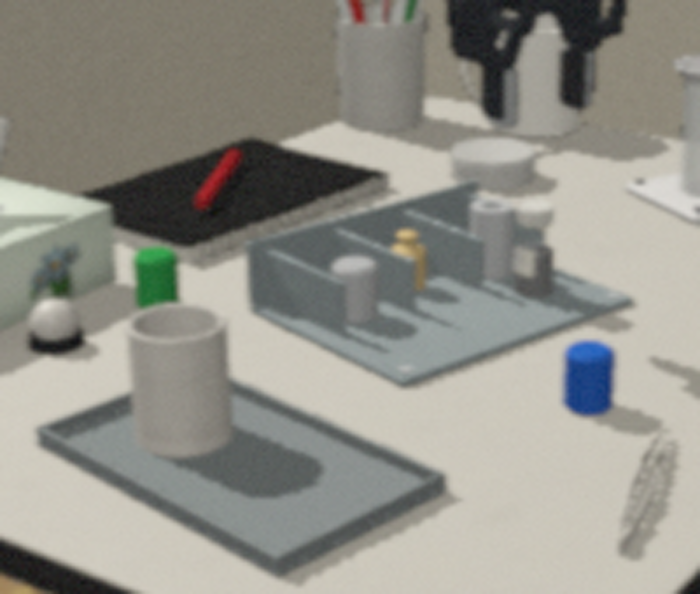

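The cell stands upright in the tray at crop (180,380); the gripper is over the vial at crop (530,240). Descending on the vial.

Emit:
{"method": "drive_tool", "body": {"commands": "0.3 0 0 -4 0;0.3 0 0 -4 0;0.3 0 0 -1.4 0;0.3 0 0 -1 0;0.3 0 0 0 0;0 0 0 0 0;-0.2 0 0 0 0;-0.4 0 0 0 0;-1 0 0 0 0;-1 0 0 0 0", "grip_force": 30}}

```text
time: 9.43
tcp_pos: [0.5005, -0.027, 0.0204]
ee_rot: [-3.114, 0.413, -0.002]
contact_force: [-0.4, 1.6, 6.6]
gripper_width: 0.0245
gripper_force: 29.2
```

Emit:
{"method": "drive_tool", "body": {"commands": "-1 0 0 0 0;-1 0 0 0 0;-1 0 0 0 0;-1 0 0 0 0"}}

```text
time: 9.93
tcp_pos: [0.5004, -0.0269, 0.0204]
ee_rot: [-3.114, 0.413, -0.001]
contact_force: [-0.2, -0.1, 6.6]
gripper_width: 0.0243
gripper_force: 29.2
```

Emit:
{"method": "drive_tool", "body": {"commands": "-1 0 0 3 0;-1 0 0 5 0;-1 -0.5 4.5 0 0;-1 -0.5 4.5 0 0;-1 -0.5 4.5 0 0;-1 -0.6 4.5 0 0;-1 -0.6 4.5 0 0;-1 -0.5 3.9 0 0;-1 -0.4 2 -1 0;-1 0 0 -3 0"}}

```text
time: 11.18
tcp_pos: [0.4653, 0.2594, 0.0606]
ee_rot: [-3.112, 0.409, -0.006]
contact_force: [0.5, -0.9, -1.3]
gripper_width: 0.0244
gripper_force: 29.6
```

Emit:
{"method": "drive_tool", "body": {"commands": "-1 0 0 -3 0;-1 0 0 -0.7 0;-1 0 0 -0.3 0;-1 0 0 0 0;-1 0 0 0 0"}}

```text
time: 11.8
tcp_pos: [0.4648, 0.2574, 0.0207]
ee_rot: [-3.113, 0.413, -0.002]
contact_force: [1.3, -0.3, -0.1]
gripper_width: 0.0243
gripper_force: 29.6
```

Emit:
{"method": "drive_tool", "body": {"commands": "-1 0 0 -0.2 0;-1 0 0 0 0;-1 0 0 -0.1 0;-1 0 0 0 0;-1 0 0 0 0"}}

```text
time: 12.42
tcp_pos: [0.4642, 0.2572, 0.0173]
ee_rot: [-3.114, 0.412, -0.001]
contact_force: [-1.2, -1.1, 7.0]
gripper_width: 0.0242
gripper_force: 30.3
```

Emit:
{"method": "drive_tool", "body": {"commands": "0 0 0 0 0;0.2 0 0 0 0;0.2 0 0 0 0;0.2 0 0 2 0;0.2 0 0 4 0;0.2 0 0 4 0;0.2 1 -4 0 10;0.2 1 -4 0 10;0.2 1 -4 0 10;0.2 1 -4 0 10"}}

```text
time: 13.68
tcp_pos: [0.5042, 0.0959, 0.1168]
ee_rot: [-3.066, -0.687, -0.0]
contact_force: [1.0, -1.2, 0.5]
gripper_width: 0.0513
gripper_force: 0.0
```

Emit:
{"method": "drive_tool", "body": {"commands": "0.2 1 -4 0 10;0.2 1 -4 0 10;0.2 1 -4 0 10;0.2 0.6 -1.7 0 10;0.2 0 0 0 10;0.2 0 0 0 0;0.2 0 0 0 0"}}

```text
time: 14.55
tcp_pos: [0.5398, -0.0396, 0.1166]
ee_rot: [-2.496, -1.907, 0.001]
contact_force: [-0.4, 0.4, 0.9]
gripper_width: 0.0515
gripper_force: 0.0
```

```bash
python3 - <<'E'
from meas import *
S=save('side','s3');im=save('top','t3'); P=cloud(im); Q=cloud(S)
print(top_of(im,P,.073,(.5523,.2423),.035),top_of(im,P,.065,(.464,.257),.022),top_of(im,P,.056,(.54,-.04),.022),top_of(im,P,.044,(.569,.067),.019)); print(env.read_state()['tcp_pos'])
b=cv2.resize(S['pixels'][120:300,190:390],None,fx=3.5,fy=3.3,interpolation=2); cv2.imwrite('pics/c7.png',b)
E
```

```text
(array([0.5503, 0.2411]), array([50.1, 50.2]), 353) (array([0.4624, 0.2555]), array([21.5, 19.3]), 65) None (array([0.5688, 0.0669]), array([24.8, 24.7]), 99)
[ 0.53992141 -0.03948043  0.1167318 ]
```

View pics/c7.png

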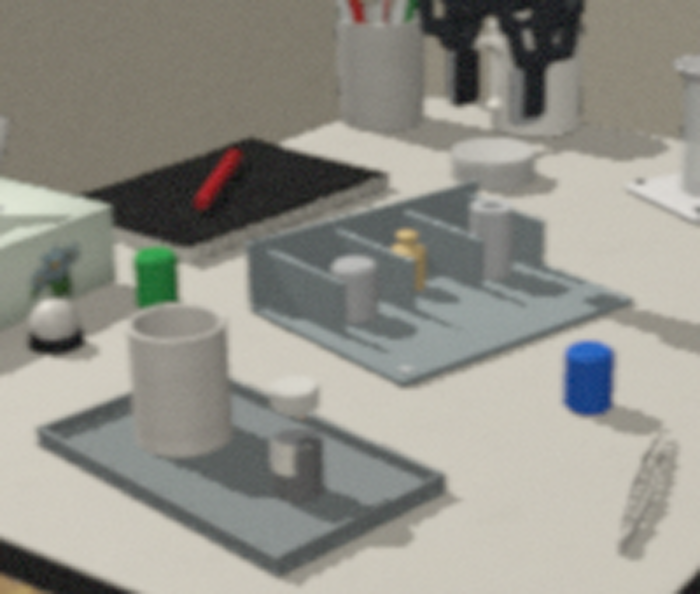

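Both stand upright in the tray: the cell at crop (180,380) and the vial at (295,440). The top camera reads about (-1.8, -1.5) mm off the robot, so I'll correct for that. Next is the bushing.

Emit:
{"method": "drive_tool", "body": {"commands": "0.2 0.2 0.05 -4 0;0.2 0 0 -3 0;0.2 0 0 -1.2 0;0.2 0 0 -0.85 0;0.2 0 0 0 0;0 0 0 0 0;-0.2 0 0 0 0;-1 0 0 0 0;-1 0 0 0 0;-1 0 0 0 0", "grip_force": 45}}

```text
time: 15.9
tcp_pos: [0.5425, -0.0394, 0.0272]
ee_rot: [2.493, 1.91, 0.001]
contact_force: [-2.0, 0.5, 4.7]
gripper_width: 0.0271
gripper_force: 44.0
```

Emit:
{"method": "drive_tool", "body": {"commands": "-1 0 0 0 0;-1 0 0 0 0;-1 0 0 0 0"}}

```text
time: 16.27
tcp_pos: [0.5425, -0.0394, 0.0272]
ee_rot: [2.493, 1.91, 0.001]
contact_force: [-0.9, 0.7, 6.1]
gripper_width: 0.0272
gripper_force: 44.0
```

Emit:
{"method": "drive_tool", "body": {"commands": "-1 0 0 3 0;-1 0 0 5 0;-1 0 0 5.8 0;-1 -0.9 -4.5 0 0;-1 -0.9 -4.5 0 0;-1 -0.9 -4.5 0 0;-1 -0.9 -4.5 0 0;-1 -0.9 -4.9 0 0;-1 0 0 0 0;-1 0 0 0 0"}}

```text
time: 17.52
tcp_pos: [0.4966, -0.2678, 0.1641]
ee_rot: [-2.494, -1.909, -0.0]
contact_force: [1.0, 1.1, -3.1]
gripper_width: 0.0271
gripper_force: 44.7
```

```bash
python3 - <<'E'
from meas import *
S=save('side','s4'); print(env.read_state()['tcp_pos'])
b=cv2.resize(S['pixels'][80:200,350:440],None,fx=5,fy=5,interpolation=2); cv2.imwrite('pics/c8.png',b)
E
```

```text
[ 0.49673971 -0.26723154  0.16409822]
```

View pics/c8.png

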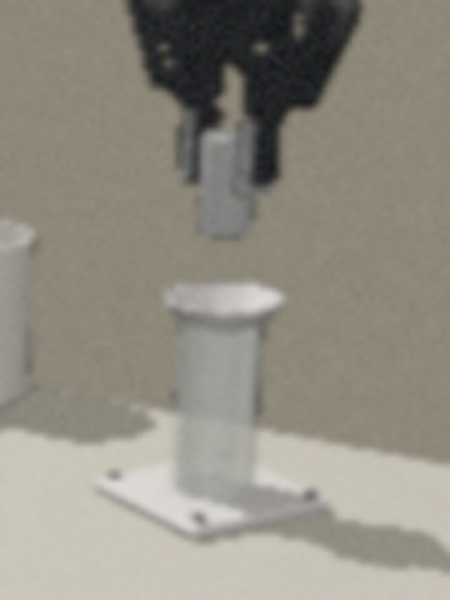

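The bushing is held upright at u≈226, centred over the mouth at u≈224. Lowering it into the mouth.

Emit:
{"method": "drive_tool", "body": {"commands": "-1 0.1 -0.1 -2.5 0;-1 0 0 -1 0;-1 0 0 -0.8 0;-1 0 0 -0.6 0;-1 0 0 0 0;-1 0 0 0 0"}}

```text
time: 18.32
tcp_pos: [0.4984, -0.2695, 0.1157]
ee_rot: [2.493, 1.91, 0.0]
contact_force: [0.2, -0.6, -1.1]
gripper_width: 0.0268
gripper_force: 44.7
```

Emit:
{"method": "drive_tool", "body": {"commands": "-0.1 0 0 0 0;0 0 0 0 0;0.2 0 0 0 0;0.2 0 0 0 0;0.2 0 0 1 0;0.2 0 0 3 0;0.2 0.4 4 1 0;0.2 0.9 4 0 0;0.2 1 4 0 0;0.2 1 4 0 0"}}

```text
time: 19.58
tcp_pos: [0.5316, -0.1082, 0.1662]
ee_rot: [2.493, 1.91, 0.001]
contact_force: [0.6, -0.1, -0.1]
gripper_width: 0.0511
gripper_force: 0.0
```

Emit:
{"method": "drive_tool", "body": {"commands": "0.2 1 4.5 0 0;0.2 1 4.5 0 0;0.2 1 4.5 0 0;0.2 0.9 4.3 0 0;0.2 0 0 0 0;0.2 0 0 0 0"}}

```text
time: 20.32
tcp_pos: [0.57, 0.0684, 0.1656]
ee_rot: [2.493, 1.911, -0.0]
contact_force: [-0.5, -0.3, -0.1]
gripper_width: 0.0516
gripper_force: 0.0
```

```bash
python3 - <<'E'
from meas import *
S=save('side','s5'); im=save('top','t5'); print(env.read_state()['tcp_pos'])
b=cv2.resize(S['pixels'][120:200,360:430],None,fx=5,fy=5,interpolation=2); a=cv2.resize(im['pixels'][190:255,390:470],None,fx=5,fy=5,interpolation=2)
o=np.zeros((400,755,3),np.uint8);o[:,:350]=b;o[:325,355:]=a;cv2.imwrite('pics/c9.png',o)
E
```

```text
[0.56987937 0.06762758 0.16547998]
```

View pics/c9.png

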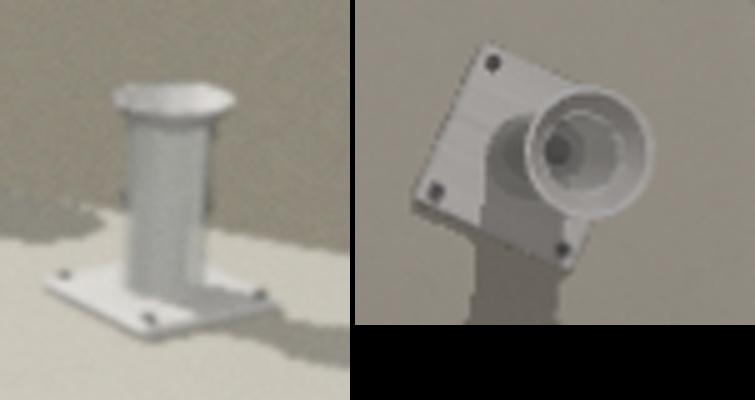

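The bushing is in the tube: its hole shows in the bore at (560,150) in the right-hand panel. Now the plug.

Emit:
{"method": "drive_tool", "body": {"commands": "0.2 0.1 0.05 -4 0;0.2 0 0 -4 0;0.2 0 0 -4 0;0.2 0 0 -1.9 0;0.2 0 0 -0.85 0;0.2 0 0 0 0;0 0 0 0 0;-0.2 0 0 0 0;-1 0 0 0 0;-1 0 0 0 0"}}

```text
time: 21.68
tcp_pos: [0.5716, 0.0692, 0.0188]
ee_rot: [2.493, 1.91, 0.002]
contact_force: [-0.6, -1.0, 5.6]
gripper_width: 0.0266
gripper_force: 44.1
```

Emit:
{"method": "drive_tool", "body": {"commands": "-1 0 0 0 0;-1 0 0 0 0;-1 0 0 0 0;-1 0 0 0 0"}}

```text
time: 22.18
tcp_pos: [0.5716, 0.0692, 0.0188]
ee_rot: [2.493, 1.91, 0.002]
contact_force: [-1.2, -0.3, 5.4]
gripper_width: 0.0268
gripper_force: 44.1
```

```bash
python3 - <<'E'
from meas import *
P=cloud(dict(np.load('pics/t5.npz'))); m=np.hypot(P[...,0]-.496,P[...,1]+.27)<.012; print(np.histogram(P[m][:,2],bins=np.arange(0,.13,.01)))
E
```

```text
(array([ 0,  3,  4,  6,  4, 34,  3,  0,  0,  0,  0,  0]), array([0.  , 0.01, 0.02, 0.03, 0.04, 0.05, 0.06, 0.07, 0.08, 0.09, 0.1 ,
       0.11, 0.12]))
```

Emit:
{"method": "drive_tool", "body": {"commands": "-1 0 0 3 0;-1 0 0 5.5 0;-1 0 0 6 0;-1 -1 -4.5 0 0;-1 -1 -4.5 0 0;-1 -1 -4.5 0 0;-1 -1 -4.5 0 0;-1 -1 -4.5 0 0;-1 -1 -4.5 0 0;-1 -1 -4.5 0 0"}}

```text
time: 23.42
tcp_pos: [0.5005, -0.2471, 0.1631]
ee_rot: [2.494, 1.911, 0.0]
contact_force: [0.6, 0.7, -1.0]
gripper_width: 0.0263
gripper_force: 44.7
```

Emit:
{"method": "drive_tool", "body": {"commands": "-1 -0.4 -2.3 0 0;-1 0 0 0 0;-1 0 0 -2 0;-1 0 0 0 0;-1 0 0 0 0"}}

```text
time: 24.05
tcp_pos: [0.4973, -0.2681, 0.1432]
ee_rot: [-2.493, -1.912, -0.0]
contact_force: [0.3, 0.3, -1.1]
gripper_width: 0.0264
gripper_force: 44.7
```

```bash
python3 - <<'E'
from meas import *
S=save('side','s6'); print(env.read_state()['tcp_pos'])
b=cv2.resize(S['pixels'][80:200,350:440],None,fx=5,fy=5,interpolation=2); cv2.imwrite('pics/c10.png',b)
E
```

```text
[ 0.49754745 -0.26837694  0.14341108]
```

View pics/c10.png

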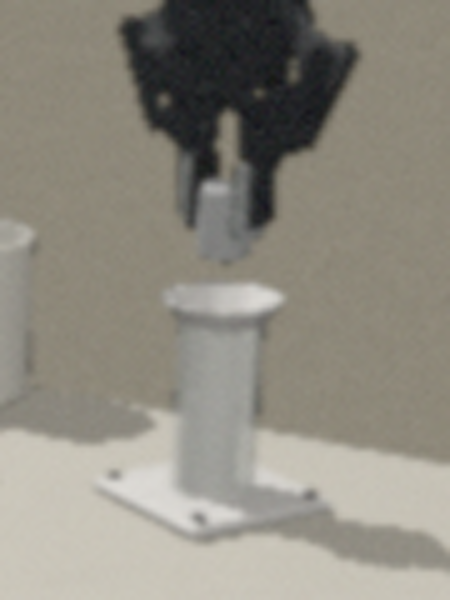

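The plug is centred over the mouth at u≈224, so I'll lower and release it.

Emit:
{"method": "drive_tool", "body": {"commands": "-1 0.05 -0.05 -1.5 0;-1 0 0 -1 0;-1 0 0 -0.6 0;-1 0 0 0 0;-1 0 0 0 0"}}

```text
time: 24.72
tcp_pos: [0.4977, -0.2695, 0.1119]
ee_rot: [2.494, 1.91, 0.0]
contact_force: [0.6, 0.1, -1.2]
gripper_width: 0.0264
gripper_force: 44.7
```

Emit:
{"method": "drive_tool", "body": {"commands": "-0.1 0 0 0 0;0 0 0 0 0;0.2 0 0 0 0;0.2 0 0 0 0;0.2 0 0 1.5 0;0.2 0 0 4 0;0.2 0.5 5 0 -10;0.2 0.5 5 0 -10;0.3 0.5 5 0 -10;0.4 0.5 5 0 -10"}}

```text
time: 25.98
tcp_pos: [0.518, -0.068, 0.168]
ee_rot: [2.999, 0.933, 0.002]
contact_force: [0.8, -0.8, 0.5]
gripper_width: 0.06
gripper_force: 0.0
```

Emit:
{"method": "drive_tool", "body": {"commands": "0.5 0.5 5 0 -10;0.6 0.5 5 0 -10;0.7 0.5 5 0 -10;0.7 0.5 5 0 -10;0.7 0.5 5 0 -10;0.7 0.5 5 0 0;0.7 0.4 1.2 0 0;0.7 0 0 0 0;0.7 0 0 0 0"}}

```text
time: 27.1
tcp_pos: [0.5514, 0.2414, 0.1669]
ee_rot: [3.114, -0.414, -0.0]
contact_force: [-0.7, -0.1, -0.9]
gripper_width: 0.0724
gripper_force: 0.0
```

```bash
python3 - <<'E'
from meas import *
S=save('side','s7'); im=save('top','t7'); P=cloud(im); print(env.read_state()['tcp_pos'],env.read_state()['ee_rot'])
m=np.hypot(P[...,0]-.496,P[...,1]+.27)<.012; print(np.histogram(P[m][:,2],bins=np.arange(0,.13,.01))[0])
print(top_of(im,P,.065,(.464,.257),.022))
E
```

```text
[0.55144796 0.24120245 0.16688222] [ 3.11367942e+00 -4.14820212e-01 -4.17415451e-04]
[ 0  0  0  0  0  0  0  2  6 87  0  0]
(array([0.4625, 0.2554]), array([21.5, 19.4]), 66)
```

Depth shows the plug top at about 96 mm, so it rests on the bushing. Next I'll return the cell.

Emit:
{"method": "drive_tool", "body": {"commands": "0.7 0.1 0.1 -4 0;0.7 0 0 -5 0;0.7 0 0 -2.8 0;0.7 0 0 -1.9 0;0.7 0 0 0 0;0.5 0 0 0 0;0.3 0 0 0 0;-1 0 0 0 0;-1 0 0 0 0;-1 0 0 0 0", "grip_force": 50}}

```text
time: 28.45
tcp_pos: [0.5535, 0.2437, 0.0312]
ee_rot: [-3.114, 0.412, -0.003]
contact_force: [-1.1, -1.0, 5.8]
gripper_width: 0.0495
gripper_force: 52.3
```

Emit:
{"method": "drive_tool", "body": {"commands": "-1 0 0 0 0;-1 0 0 0 0;-1 0 0 0 0;-1 0 0 0 0"}}

```text
time: 28.95
tcp_pos: [0.5535, 0.2437, 0.0312]
ee_rot: [-3.114, 0.412, -0.003]
contact_force: [-0.7, -2.3, 6.7]
gripper_width: 0.0494
gripper_force: 52.3
```

Emit:
{"method": "drive_tool", "body": {"commands": "-1 0 0 3 0;-1 0 0 4 0;-1 -0.5 -4 0 0;-1 -0.5 -4 0 0;-1 -0.5 -4 0 0;-1 -0.5 -3 0 0;-1 -0.4 -1.75 0 0;-1 0 0 0 0;-1 0 0 -3 0;-1 0 0 -2 0"}}

```text
time: 30.2
tcp_pos: [0.5288, 0.0772, 0.0491]
ee_rot: [-3.114, 0.412, -0.001]
contact_force: [1.2, -0.9, -2.6]
gripper_width: 0.0494
gripper_force: 52.8
```

Emit:
{"method": "drive_tool", "body": {"commands": "-1 0 0 -0.7 0;-1 0 0 -0.5 0;-1 0 0 0 0;-1 0 0 0 0"}}

```text
time: 30.7
tcp_pos: [0.5291, 0.0763, 0.0383]
ee_rot: [-3.114, 0.412, -0.002]
contact_force: [0.1, 1.2, -2.8]
gripper_width: 0.0494
gripper_force: 52.8
```

Emit:
{"method": "drive_tool", "body": {"commands": "-1 0.05 -0.05 -0.2 0;-1 0 0 -0.15 0;-1 0 0 0 0;-1 0 0 0 0"}}

```text
time: 31.2
tcp_pos: [0.529, 0.0757, 0.0343]
ee_rot: [-3.114, 0.413, 0.0]
contact_force: [-0.8, -0.6, -2.5]
gripper_width: 0.0496
gripper_force: 52.9
```

Emit:
{"method": "drive_tool", "body": {"commands": "-1 0.05 0.03 -0.06 0;-1 0 0 0 0;-1 0 0 -0.05 0;-1 0 0 0 0;-1 0 0 0 0"}}

```text
time: 31.82
tcp_pos: [0.5291, 0.0757, 0.0342]
ee_rot: [3.114, -0.412, -0.001]
contact_force: [-4.3, -1.7, 11.4]
gripper_width: 0.0493
gripper_force: 54.1
```

Emit:
{"method": "drive_tool", "body": {"commands": "0.4 0 0 0 0;0.6 0 0 0 0;0.6 0 0 0 0;0.6 0 0 1 0;0.6 0 0 4 0;0.5 0 0 4 0;0.4 -1.7 4.5 0 0;0.3 -1.7 4.5 0 0;0.3 -1.7 4.5 0 0;0.3 -1.4 4.6 0 0"}}

```text
time: 33.08
tcp_pos: [0.4639, 0.2583, 0.1239]
ee_rot: [-3.114, 0.413, -0.001]
contact_force: [0.4, 0.9, -0.6]
gripper_width: 0.0556
gripper_force: 0.0
```

Emit:
{"method": "drive_tool", "body": {"commands": "0.3 0 0 0 0;0.3 0 0 0 0"}}

```text
time: 33.33
tcp_pos: [0.4646, 0.2568, 0.1235]
ee_rot: [3.114, -0.411, 0.001]
contact_force: [0.2, 0.0, -0.7]
gripper_width: 0.0554
gripper_force: 0.0
```

```bash
python3 - <<'E'
from meas import *
im=save('top','t8'); P=cloud(im); print(env.read_state()['tcp_pos'])
print(top_of(im,P,.076,(.527,.075),.034))
E
```

```text
[0.46484227 0.25627048 0.1234245 ]
(array([0.5268, 0.0744]), array([49.7, 49.7]), 368)
```

The cell is back within 0.6 mm. Now the vial.

Emit:
{"method": "drive_tool", "body": {"commands": "0.3 -0.05 0.1 -4 0;0.3 0 0 -4 0;0.3 0 0 -1.5 0;0.3 0 0 -0.9 0;0.3 0 0 0 0;0 0 0 0 0;-0.2 0 0 0 0;-0.4 0 0 0 0;-1 0 0 0 0;-1 0 0 0 0", "grip_force": 30}}

```text
time: 34.62
tcp_pos: [0.4644, 0.2581, 0.0198]
ee_rot: [-3.114, 0.412, -0.001]
contact_force: [-0.4, -0.0, 6.9]
gripper_width: 0.0242
gripper_force: 29.2
```

Emit:
{"method": "drive_tool", "body": {"commands": "-1 0 0 0 0;-1 0 0 0 0;-1 0 0 0 0;-1 0 0 0 0"}}

```text
time: 35.12
tcp_pos: [0.4644, 0.2581, 0.0198]
ee_rot: [-3.114, 0.412, -0.001]
contact_force: [-0.8, 0.0, 6.6]
gripper_width: 0.0245
gripper_force: 29.2
```

Emit:
{"method": "drive_tool", "body": {"commands": "-1 0 0 3 0;-1 0 0 5 0;-1 0.5 -4.5 2.5 0;-1 0.5 -4.5 0 0;-1 0.5 -4.5 0 0;-1 0.6 -4.5 0 0;-1 0.6 -4.5 0 0;-1 0.6 -3.8 0 0;-1 0.45 -2 0 0;-1 0 0 0 0"}}

```text
time: 36.38
tcp_pos: [0.5019, -0.0263, 0.1242]
ee_rot: [-3.114, 0.416, -0.001]
contact_force: [-0.2, 0.3, -0.9]
gripper_width: 0.0239
gripper_force: 29.6
```

Emit:
{"method": "drive_tool", "body": {"commands": "-1 0 0 -4 0;-1 0 0 -4 0;-1 0 0 -1.3 0;-1 0 0 -0.5 0;-1 0 0 0 0;-1 0 0 0 0"}}

```text
time: 37.12
tcp_pos: [0.5026, -0.0251, 0.0272]
ee_rot: [-3.114, 0.412, -0.003]
contact_force: [-0.3, -0.3, -0.3]
gripper_width: 0.0239
gripper_force: 29.6
```

Emit:
{"method": "drive_tool", "body": {"commands": "-1 -0.06 0 -0.25 0;-1 0 0 0 0;-1 0 0 -0.15 0;-1 0 0 0 0;-1 0 0 0 0"}}

```text
time: 37.75
tcp_pos: [0.5012, -0.0251, 0.0227]
ee_rot: [-3.114, 0.413, -0.001]
contact_force: [-2.1, 0.3, 8.0]
gripper_width: 0.0239
gripper_force: 30.4
```

Emit:
{"method": "drive_tool", "body": {"commands": "0 0 0 0 0;0.2 0 0 0 0;0.2 0 0 0 0;0.2 0 0 2 0;0.2 0 0 5 0;0.2 0 0 5 0;0.2 -1 5 2 0;0.2 -1 5 0 0;0.2 -1 5 0 0;0.2 -1 5 0 0"}}

```text
time: 39.0
tcp_pos: [0.4605, 0.1764, 0.1623]
ee_rot: [-3.114, 0.413, -0.001]
contact_force: [1.3, 0.3, -0.2]
gripper_width: 0.0512
gripper_force: 0.0
```

Emit:
{"method": "drive_tool", "body": {"commands": "0.2 -1 5 0 0;0.2 -1 4 0 0;0.2 0 0 0 0;0.2 0 0 0 0"}}

```text
time: 39.5
tcp_pos: [0.4408, 0.2646, 0.1619]
ee_rot: [3.114, -0.411, -0.0]
contact_force: [-0.5, -0.5, -0.4]
gripper_width: 0.0511
gripper_force: 0.0
```

```bash
python3 - <<'E'
from meas import *
im=save('top','t9'); P=cloud(im)
print(top_of(im,P,.076,(.527,.075),.034),top_of(im,P,.068,(.50,-.027),.02),top_of(im,P,.046,(.57,.008),.016))
m=np.hypot(P[...,0]-.496,P[...,1]+.27)<.012; print(np.histogram(P[m][:,2],bins=np.arange(0,.13,.01))[0])
S=save('side','s9'); b=cv2.resize(S['pixels'][100:300,190:440],None,fx=3,fy=3,interpolation=2); cv2.imwrite('pics/c11.png',b)
E
```

```text
(array([0.5267, 0.0744]), array([49.7, 49.7]), 368) (array([ 0.5   , -0.0267]), array([21.6, 21.5]), 74) (array([0.5713, 0.0085]), array([9.9, 9.9]), 21)
[ 0  0  0  0  0  0  0  3  9 82  1  0]
```

View pics/c11.png

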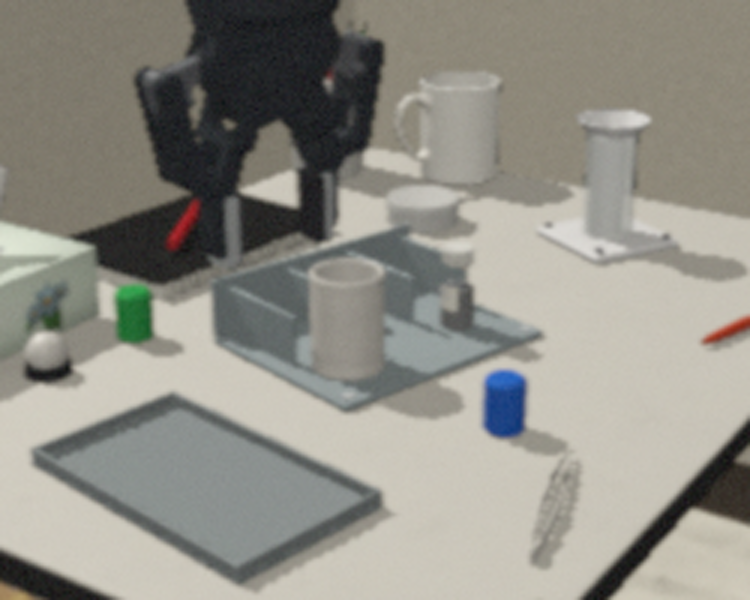

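The cell (345,320) and vial (457,290) stand upright in the rack within 1 mm of where they started. The tray is empty, the tube is loaded, and the weight and tin have not moved. Handing in.

```bash
python3 -c "
from station import env; print(env.finish_job())"
```

```text
the job is handed in; nothing more can be done
None
```

The job is done and handed in at about 40 s: the plug rests on the bushing in the feed tube, the cell and vial stand upright in the rack within 1 mm of where they started, and the weight and tin were left alone.

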